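# Press the axle peg of a toy truck home and hold it

### The arm

A 6-joint arm with a two-finger parallel gripper is mounted at the origin on the work surface. World frame = base frame: x ahead of the robot, y to its left, z up, the work surface at z = 0. Lengths are in m, angles in degrees, forces in N, time in s.
With the tool pointing down it reaches from about 0.325 to 0.775 m from the base axis. Payload 9.3 kg.
Tool frame: the origin (TCP) lies at the very end of the fingers, on their centre line; the grasp point (between the pads) lies 19 mm behind it; z points along the fingers, y is the line along which they close (so a half turn about z gives the same grasp; the last joint's range is limited). The gripper opens to 85 mm and grips with 20 to 120 N. Pads are 22 mm wide; open, the fingers measure 114 mm over their backs; the gripper's body (76 mm by 85 mm) begins 54 mm behind the grasp point. The pads swing forward as they close: fully open they stand 13 mm farther back than shut.
Start: joints at [61.329, 14.817, 1.232, 76.415, 0, 81.257], TCP at [0.187, 0.517, 0.231] pointing down, gripper open.
Joint ranges: [-174.27, 174.27], [-52.1, 104.24], [-59.71, 78.15], [-110.17, 111.67], [-87.03, 83.33], [-180, 180]. Speed limits (degrees/s): [127.2, 127.2, 159.86, 180, 180, 180].

### API

Orientations are given as [roll, pitch, yaw] about the fixed x, y, z axes, in that order (R = Rz(yaw) Ry(pitch) Rx(roll)).
In Python, from cell import bot gives the robot as it stands.
- The arm moves only by the shell command python3 steer.py, which reads ROWS from standard input. ROWS is a JSON list of rows, 1 to 8 of them, each an object with the fields x, y, z (the shift in shares of 400 mm (1.0 is 400 mm)), rz (a turn about the tool's z in a scale on which 1.0 is 180 degrees), jaw (the finger opening in m); a field left out counts as zero (the opening has to be given); each row is the pose to reach, as a shift and turn from the pose commanded when the command began, along the tool's axes at that moment; what a row does not reach only later rows make up. A row lasts 1/8 s, in which the tool goes at most 0.0625 m and 10.7 degrees, less where a joint would pass 70% of its speed; a pose out of reach is approached as far as the arm can. The fingers move at their own pace and stop on an object; the grip force is fixed at half the most. Time passes only in rows, so rows that do not move let the fingers close. It prints the time, the measured TCP pose, the force, the opening and the grip force at its end. Shift and turn numbers lie between -1 and 1, and a call with a number outside is refused. Input that does not fit is refused with a message, and nothing moves.
- bot.observe(): the state, without advancing time (a new reading comes with each control period).
- bot.read_camera(name): name is "side" or "top" or "wrist"; returns (picture, depth): 400x640x3 uint8, red, green, blue; 400x640 float32, m along the optical axis (not along the pixel's ray), 0 where there is no reading.
- bot.camera_params(name): a dict with "fov_y" (degrees; the focal length in pixels is half the picture's height over the tangent of half this angle, whatever the lens; pixels are square), "cx", "cy" (the principal point, pixels), "extrinsics" (4x4, takes a point from camera to world coordinates); the wrist camera has in their place "T_tool_cam" (4x4, takes a point from camera to tool coordinates, whose origin is the TCP and whose axes are the flange's). Camera axes: x right, y down, z forward; pixel columns grow to the right and rows downward; lengths in m; the calibration is good to about 2 mm. A picture is of the moment at which its call begins: read the wrist's pose just before it. camera_params takes no time and is no camera call.
- bot.hand_in(): hands the job in; it is judged then, once.
The state is a dict: "clock": time; "joint_positions": joint angles; "qd": joint speeds; "joint_efforts": joint torques, N m; "tcp_pos": TCP position; "tcp_rot": TCP orientation; "ft_force": force on the tool from outside, world axes, zero at the start; "ft_torque": the same for the moment, N m; "width": finger opening in m; "finger_force": force on a finger pad.
Only numpy, scipy, OpenCV 4.12 (cv2) and the standard library are available. Lean on these libraries where they do the work, as an engineer would, in place of code of your own. Each camera call takes 0.05 s, during which the arm holds its last target. There are 200 camera calls.

### The job

The toy truck lying on the bench still has its rear axle peg standing proud: turn it so that its tail goes first, slide it flat on its side, wheel up, into the channel of the plywood jig on the hand press until the tail is fully home against the end stop, the peg under the ram. Only then flip the safety catch on the left of the press (seen from its open front) right back, pull the lever down until the ram has pressed the peg fully home, and finish still holding the lever down, with firm pressure on the peg, while the glue grabs. Leave the spare wheels, the glue bottle and the brush where they are.

Things in the scene. Friction and masses are not known exactly. Their poses are not given: they have to be found in the camera images.
- press: Bench arbor press, grey iron, fixed. Origin on the bench under the ram's axis; x points from the open front, where the work goes in, back to the column; y to the operator's left. Foot: x -95 to 165, y +-58, 30 mm high. Head: x -43 to 152, y +-32, z 140 to 235 mm. Column: x 85 to 151 mm. The ram sticks out of the head's top to z 311 mm. A plywood jig lies on the foot (see nest, jig_mouth).
- nest (a point): Point on the jig's floor (42 mm above the bench) on the ram's axis: the truck's origin lies here when the truck is home, both x axes pointing the same way. Axes as the press. The channel is 40 mm wide (press y -14 to 26 mm, 2 mm play each side of the truck's bed), its fences 14 mm high and 12 mm thick, from x -48 mm to an end stop at x 31.5 mm.
- jig_mouth (a point): Middle of the channel's flared mouth, on the jig's floor, 68 mm to the front of the ram's axis (press x -68, y 6 mm). The jig's board reaches on to the front, to press x -150 mm, y +-55 mm, and holds up the truck's cab. Axes as the press.
- ram: The press ram: square steel bar 22 mm with a round nose 26 mm in diameter; origin at the centre of the nose's lower face, 115 mm above the bench when up. Geared to the lever: it goes down 17.5 mm per rad of lever.
- truck: Toy truck of solid pine, 202 mm long, 34 mm thick, about 0.17 kg, lying on its side. Origin on its lower face under the rear axle; x points from bonnet to tail, z up. Bed: x -80 to 30, y -12 to 24 mm. Cab: x -122 to -80, y -12 to 58 mm. Bonnet: see truck_grip. Black rear wheel, 44 mm in diameter, on top at the origin, z 35 to 48 mm; there is none at the bonnet end.
- truck_grip (a point): Middle of the truck's bonnet (truck x -147, y 11, z 17 mm): x -172 to -122 mm, y -12 to 34 mm, 46 mm across y, the place to grip it, clear of the press head when the truck is home. Axes as the truck. The centre of mass lies about 70 mm behind it, at truck x -78, y 13 mm.
- peg (a joint): How far the wooden axle peg is pressed in, m: 0 = standing proud, 0.009 = fully home, head against the wheel. It starts at 0 to 0.002. It is a tight fit: about 30 N of the ram moves it and it stays where it is pushed.
- peg_top (a point): Centre of the top of the peg's head (18 mm in diameter, 6 mm thick) on the wheel; 63.5 mm above the truck's lower face when the joint is 0, so that the proud peg passes under the raised ram with about 9 mm to spare.
- catch (a joint): Safety catch, rad: 0 = on, its tooth hooked in front of a lug on the lever shaft's collar so that the lever cannot be pulled; 0.9 = flipped right back. Off from about 0.3. It turns about the press's y axis; pushing its thumb tab backwards (press +x) opens it; about 2 N at the tab; it stays where it is left.
- catch_pivot (a point): Pivot of the catch on the left flank of the press head: press x 65, y 41, z 212 mm. Axes as the press.
- catch_tab (a point): Middle of the catch's steel thumb tab, 26 mm wide, 28 mm high, 7 mm thick, at press y 44 mm, 58 mm from the pivot; it leans 0.35 rad to the front when on (top edge 280 mm above the bench). Free from the front and above. Lift the fingers straight up off it, or they may drag it back a little.
- lever_turn (a joint): Press lever, rad: 0 = up (arm 75 degrees above level, leaning to the press's front), growing as it is pulled forward and down, at most 1.35. With the catch on it has about 0.1 of play. With the truck home the ram meets the peg at 0.54 to 0.66; the peg is home near 1.06 (to 1.15 under a hard pull). A spring of 2 to 5 N at the ball brings it back up if let go; pressing the peg takes 3 to 4 N more.
- lever_pivot (a point): Point on the lever's axis in the plane in which its arm swings: press x 0, y -72, z 185 mm. Axes as the press; the lever turns about the press's y axis.
- lever: The press lever with its shaft: arm of 12 mm steel bar with a ball at the end, on the operator's right. Origin on the shaft's axis above the press's origin (185 mm high); its axes are the press's when the lever is up.
- lever_ball (a point): Centre of the lever's black ball grip, 34 mm in diameter, 155 mm from the pivot; 335 mm above the bench when up, about 225 mm with the peg home. Free all round and from above. A pinch on the ball creeps if the hand keeps its tilt while the lever turns; a hand that turns along (leaning about 0.5 rad back over the press at first, as much to the front at the end) holds well.
- wheel_a: Spare black wheel, 44 mm in diameter, 13 mm thick, lying flat on the bench; origin under its centre. Leave alone.
- wheel_b: Another spare wheel, the same. Leave alone.
- glue: White glue bottle, 60 mm in diameter, 150 mm high; origin under its centre. Leave alone.
- brush: Paint brush, about 200 mm long, lying on the bench. Leave alone.

How it is judged (in metres and radians):
On the way, in this order (a step that is already met when the one before it is completed fails the run):
1. with the catch still on and the peg still proud, the truck lies home in the jig, tail against the stop, and is let go (distance between truck and nest below 0.007 m and angle between the x axis of truck and the x axis of press, either way round below 0.09 rad and value of joint peg below 0.004 m and value of joint catch below 0.15 rad and contact force between the fingers and truck below 0.1 N), for 0.2 s.
2. the catch is flipped back, the lever still up (value of joint catch above 0.4 rad and value of joint lever_turn below 0.2 rad), for 0.2 s.
3. the lever is pulled and the ram has pressed the peg home (value of joint peg above 0.0078 m and contact force between ram and truck above 8 N), for 0.2 s.
At the end, for the whole second after the job is handed in: The peg is pressed in at least 7.8 of its 9 mm, the truck still lies home in the jig (within 7 mm and 5 degrees), the catch is flipped back (over 0.4 rad), and the fingers still hold the lever, at rest, with the ram bearing on the peg with more than 8 N (all of step 3 and contact force between the fingers and lever above 1.5 N and velocity of joint lever_turn between -0.05 and 0.05 rad/s and value of joint catch above 0.4 rad and distance between truck and nest below 0.007 m and angle between the x axis of truck and the x axis of press, either way round below 0.09 rad); the arm keeps its last pose, push and grip.
It fails at once if a spare wheel, the glue bottle or the brush is moved by more than 30 mm (distance of any of wheel_a, wheel_b, glue, brush from where it was at the start of the episode above 0.03 m).
It also fails if it takes over 69 s, if anything falls off the work surface, if the arm or the gripper's body presses on something with over 40 N, if the wrist force passes 120 N, or if a joint passes its speed limit or range.

## Working session

There is one attempt and no reset: what is moved stays moved. The work goes in short steps, Python scripts to look and compute and a shell command to move; the robot and the scene stay as the last step left them, time stands still between calls to the robot, and variables do not carry over. Pictures are saved under pics/ and viewed, at most 10 in all, crops included, and the job is handed in when it is done.

```bash
ls; mkdir -p pics; python3 - <<'E'
from cell import bot
import cv2,numpy as np
s=bot.observe(); print({k:np.round(v,3).tolist() for k,v in s.items()})
for n in ("top","side"):
    p,d=bot.read_camera(n); cv2.imwrite(f"pics/{n}0.png",p[:,:,::-1]); np.savez(f"pics/{n}0.npz",p=p,d=d)
for n in ("top","side","wrist"):
    c=bot.camera_params(n); print(n,{k:np.round(v,4).tolist() for k,v in c.items()})
E
```

```text
cell.py
pics
steer.py
{'clock': 0.0, 'joint_positions': [61.329, 14.853, 1.187, 76.414, 0.0, 81.257], 'qd': [0.044, -0.022, 0.006, 0.033, -0.088, 0.046], 'joint_efforts': [0.002, -55.564, 34.453, 0.013, -0.0, -0.0], 'tcp_pos': [0.187, 0.517, 0.231], 'tcp_rot': [-179.922, -0.012, 160.072], 'ft_force': [-0.016, 0.409, -0.079], 'ft_torque': [0.017, 0.053, 0.005], 'finger_force': 0.0, 'width': 0.085}
top {'fov_y': 51.1212, 'cx': 325.6925, 'cy': 197.8682, 'extrinsics': [[0.0238, -0.9954, 0.0933, 0.4899], [-0.9997, -0.0236, 0.0028, 0.0194], [-0.0006, -0.0933, -0.9956, 1.4554], [0.0, 0.0, 0.0, 1.0]]}
side {'fov_y': 54.2897, 'cx': 324.8776, 'cy': 194.8538, 'extrinsics': [[0.9047, -0.2588, 0.3385, 0.2383], [-0.4261, -0.5634, 0.7079, -0.6945], [0.0075, -0.7846, -0.62, 0.8332], [0.0, 0.0, 0.0, 1.0]]}
wrist {'fov_y': 70.2155, 'cx': 323.7118, 'cy': 194.9665, 'T_tool_cam': [[-0.0007, -0.9486, -0.3165, 0.0816], [1.0, -0.0006, -0.0004, 0.0005], [0.0002, -0.3165, 0.9486, -0.1432], [0.0, 0.0, 0.0, 1.0]]}
```

View pics/top0.png

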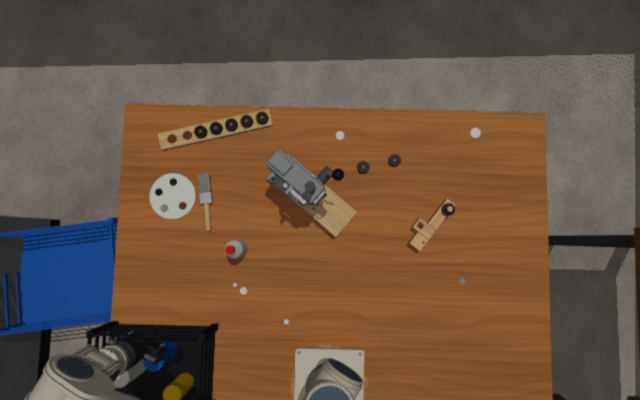

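View pics/side0.png

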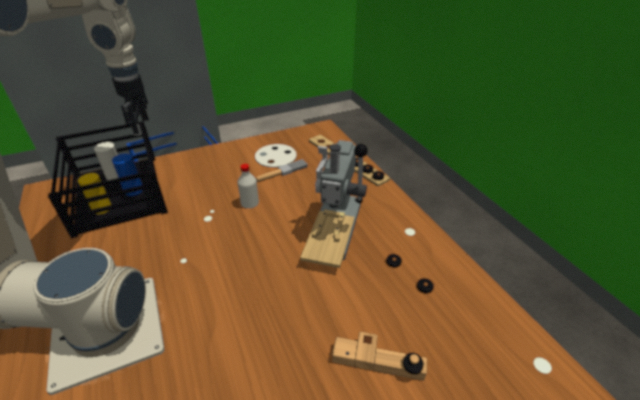

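The top view shows the truck near (432,225) with its tail at upper right (450,208). The press head is near (300,180), its board runs to (340,225), and the black ball is at (338,174). Next I'll move in for wrist-camera views of the press and then the truck.

The manual's scale: shifts go in shares of 400 mm and turns go in shares of 180 degrees. Converting my numbers, -0.352 m is -0.88, -0.312 m is -0.78, -15 degrees is -0.0833.

```bash
cat > h.py <<'E'
from cell import bot
import cv2,numpy as np
from scipy.spatial.transform import Rotation as R
def shot(n,name=None):
    s=bot.observe(); c=bot.camera_params(n); p,d=bot.read_camera(n)
    if n=="wrist":
        T=np.eye(4); T[:3,:3]=R.from_euler('xyz',s['tcp_rot'],degrees=True).as_matrix(); T[:3,3]=s['tcp_pos']; E=T@c['T_tool_cam']
    else: E=np.array(c['extrinsics'])
    f=200/np.tan(np.radians(c['fov_y']/2))
    if name: cv2.imwrite(f"pics/{name}.png",p[:,:,::-1]); np.savez(f"pics/{name}.npz",p=p,d=d,E=E,f=f,c=[c['cx'],c['cy']])
    return dict(p=p,d=d,E=E,f=f,c=np.array([c['cx'],c['cy']]))
def load(name): return dict(np.load(f"pics/{name}.npz"))
def rays(m,uv):
    uv=np.atleast_2d(uv).astype(float); r=np.c_[(uv-m['c'])/m['f'],np.ones(len(uv))]
    return r@m['E'][:3,:3].T
def onz(m,uv,z):
    r=rays(m,uv); o=m['E'][:3,3]; return o+r*((z-o[2])/r[:,2])[:,None]
def cloud(m):
    v,u=np.mgrid[:400,:640]; uv=np.c_[u.ravel(),v.ravel()]
    return (m['E'][:3,3]+rays(m,uv)*m['d'].reshape(-1,1)).reshape(400,640,3)
def proj(m,P):
    q=(np.atleast_2d(P)-m['E'][:3,3])@m['E'][:3,:3]; return q[:,:2]/q[:,2:]*m['f']+m['c']
def to_tool(target,yaw=None):
    s=bot.observe(); M=R.from_euler('xyz',s['tcp_rot'],degrees=True).as_matrix()
    d=M.T@(np.array(target)-s['tcp_pos']); print('move tool',d.round(4),'from',np.round(s['tcp_pos'],4),np.round(s['tcp_rot'],2), 'turn',None if yaw is None else round((s['tcp_rot'][2]-yaw+180)%360-180,2))
E
echo '[{"x":-0.78,"y":-0.88,"z":-0.175,"rz":-0.0833,"jaw":0.085},{"x":-0.78,"y":-0.88,"z":-0.175,"rz":-0.0833,"jaw":0.085},{"x":-0.78,"y":-0.88,"z":-0.175,"rz":-0.0833,"jaw":0.085},{"x":-0.78,"y":-0.88,"z":-0.175,"rz":-0.0833,"jaw":0.085},{"x":-0.78,"y":-0.88,"z":-0.175,"rz":-0.0833,"jaw":0.085},{"x":-0.78,"y":-0.88,"z":-0.175,"rz":-0.0833,"jaw":0.085},{"x":-0.78,"y":-0.88,"z":-0.175,"rz":-0.0833,"jaw":0.085},{"x":-0.78,"y":-0.88,"z":-0.175,"rz":-0.0833,"jaw":0.085}]' | python3 steer.py
echo '[{"jaw":0.085},{"jaw":0.085},{"jaw":0.085}]' | python3 steer.py
python3 -c "
from h import *
m=shot('wrist','w1'); C=cloud(m); print(C[380,320],C[300,100])
to_tool([0.50,-0.315,0.25],143)"
```

```text
clock: 1.1
tcp_pos: [0.3612, 0.0774, 0.3016]
tcp_rot: [-180.0, 0.0, 175.0]
ft_force: [0.6, 0.7, 0.5]
width: 0.0852
finger_force: 0.0
clock: 1.48
tcp_pos: [0.3603, 0.0807, 0.3011]
tcp_rot: [180.0, -0.0, 175.2]
ft_force: [0.3, -0.1, 0.4]
width: 0.0853
finger_force: 0.0
[0.34814139 0.0812489  0.38916313] [ 0.59747082 -0.35972065  0.00085962]
move tool [-0.1724 -0.3826  0.0511] from [0.3604 0.0807 0.3012] [ 1.7999e+02 -2.0000e-02  1.7519e+02] turn 32.19
```

Converted, -0.383 m is -0.9575, -0.172 m is -0.43, 32.2 degrees is 0.1789.

```bash
echo '[{"x":-0.43,"y":-0.9575,"z":0.125,"rz":0.1789,"jaw":0.085},{"x":-0.43,"y":-0.9575,"z":0.125,"rz":0.1789,"jaw":0.085},{"x":-0.43,"y":-0.9575,"z":0.125,"rz":0.1789,"jaw":0.085},{"x":-0.43,"y":-0.9575,"z":0.125,"rz":0.1789,"jaw":0.085},{"x":-0.43,"y":-0.9575,"z":0.125,"rz":0.1789,"jaw":0.085},{"x":-0.43,"y":-0.9575,"z":0.125,"rz":0.1789,"jaw":0.085},{"x":-0.43,"y":-0.9575,"z":0.125,"rz":0.1789,"jaw":0.085},{"x":-0.43,"y":-0.9575,"z":0.125,"rz":0.1789,"jaw":0.085}]' | python3 steer.py
echo '[{"jaw":0.085},{"jaw":0.085},{"jaw":0.085}]' | python3 steer.py
python3 -c "
from h import *
m=shot('wrist','w2'); C=cloud(m); print(C[200,320],C[300,100])"
```

```text
clock: 2.52
tcp_pos: [0.5002, -0.3182, 0.249]
tcp_rot: [-180.0, -0.2, 142.8]
ft_force: [-1.2, 0.2, -0.0]
width: 0.0852
finger_force: 0.0
clock: 2.9
tcp_pos: [0.4994, -0.3155, 0.252]
tcp_rot: [-180.0, 0.1, 142.9]
ft_force: [0.2, -0.2, 0.1]
width: 0.0852
finger_force: 0.0
[ 0.53334344 -0.34707191  0.03414878] [ 0.48293101 -1.12597317 -0.29876173]
```

View pics/w1.png

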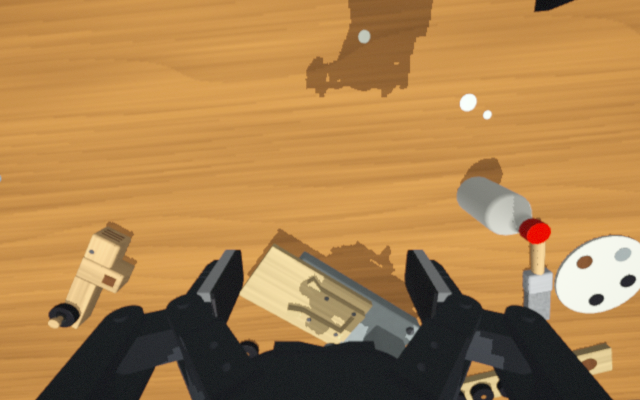

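View pics/w2.png

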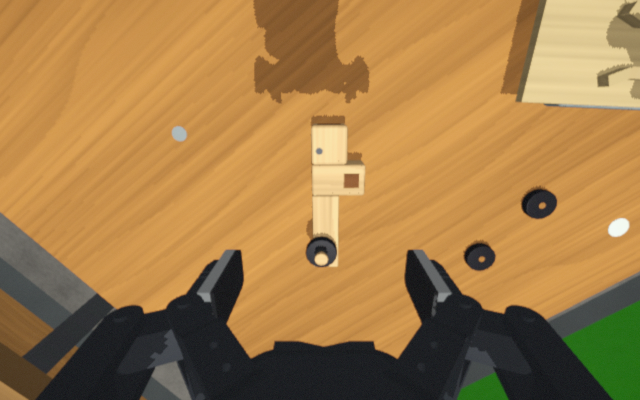

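w1 shows the jig's board at (240–400, 235–345), mostly hidden by the hand. w2 shows the truck upright in the picture: bonnet at (330,145), cab at (338,180), wheel and peg at (321,255), and spare wheels at (539,203) and (480,256). Next I'll measure the truck and the press.

```bash
cat > a.py <<'E'
from h import *
m=load('w2'); C=cloud(m); z=C[...,2]
msk=((z>0.024)&(z<0.042)).astype(np.uint8)
msk[:,:290]=0; msk[:,380:]=0; msk[:110]=0; msk[275:]=0
cs,_=cv2.findContours(msk,cv2.RETR_EXTERNAL,cv2.CHAIN_APPROX_NONE)
c=max(cs,key=cv2.contourArea)[:,0]; print('bbox px',c.min(0),c.max(0),'z med',np.median(z[msk>0]))
W=onz(m,c,0.034)[:,:2]
# direction: straight right-hand-less side (truck y=-12, common to bed, cab, bonnet): image-left edge
rows=np.arange(c[:,1].min()+4,c[:,1].min()+105)
L=np.array([c[c[:,1]==r][:,0].min() for r in rows]); 
P=onz(m,np.c_[L-0.5,rows],0.034)[:,:2]
vx,vy,x0,y0=cv2.fitLine(P.astype(np.float32),cv2.DIST_HUBER,0,.001,.001).ravel()
ax=np.array([vx,vy]); 
if ax@(P[-1]-P[0])<0: ax=-ax
ay=np.array([-ax[1],ax[0]])
print('yaw',np.degrees(np.arctan2(ax[1],ax[0])))
s=W@ax; t=W@ay; t0=np.array([x0,y0])@ay
print('len',np.ptp(s),'left t',t0,'tmax-t0 bonnet',[ (t[(s>s.min()+a)&(s<s.min()+b)].max()-t0).round(4) for a,b in((.005,.045),(.055,.085),(.1,.15))])
O=ax*(s.min()+.172)+ay*(t0+.012); print('truck origin (from bonnet end)',O,'from tail',ax*(s.max()-.03)+ay*(t0+.012))
print('grip',O+ax*-.147+ay*.011)
E
python3 a.py
cat > b.py <<'E'
from h import *
# press: grey foot/head & jig board in w1, top0
m=load('w1'); C=cloud(m); p=C.reshape(-1,3)
for n in('w1','w2'):
    m=load(n); C=cloud(m)
    k=(abs(C[...,2]-.042)<.004)&(C[...,0]>.4)&(C[...,0]<.7)&(abs(C[...,1])<.2); print(n,k.sum(),C[k].min(0) if k.any() else 0,C[k].max(0) if k.any() else 0)
m=dict(np.load('pics/top0.npz')); c=bot.camera_params('top'); m.update(E=np.array(c['extrinsics']),f=200/np.tan(np.radians(c['fov_y']/2)),c=np.array([c['cx'],c['cy']])); np.savez('pics/top0.npz',**m)
C=cloud(m); z=C[...,2]
for lo,hi in((.036,.048),(.22,.245),(.3,.32),(.325,.36)):
    k=(z>lo)&(z<hi); k[:100]=0;k[260:]=0;k[:,:240]=0;k[:,380:]=0
    if k.any():
        r=cv2.minAreaRect(C[k][:,:2].astype(np.float32)*1000); print(lo,k.sum(),r,C[k].mean(0))
hsv=cv2.cvtColor(m['p'],cv2.COLOR_RGB2HSV)
k=(m['p'].max(2)<45); k[:160]=0;k[185:]=0;k[:,:328]=0;k[:,348:]=0; v,u=np.nonzero(k); print('ball px',u.mean(),v.mean(),len(u),onz(m,[[u.mean(),v.mean()]],.335), np.median(z[k]))
m=dict(np.load('pics/side0.npz')); c=bot.camera_params('side'); m.update(E=np.array(c['extrinsics']),f=200/np.tan(np.radians(c['fov_y']/2)),c=np.array([c['cx'],c['cy']])); np.savez('pics/side0.npz',**m)
k=(m['p'].max(2)<45); k[:140]=0;k[160:]=0;k[:,:352]=0;k[:,372:]=0; v,u=np.nonzero(k); print('ball side px',u.mean(),v.mean(),len(u),onz(m,[[u.mean(),v.mean()]],.335))
E
python3 b.py
```

```text
bbox px [308 124] [364 265] z med 0.03425297338430808
yaw -36.996693
len 0.20025710940439578 left t 0.032408834 tmax-t0 bonnet [np.float64(0.0455), np.float64(0.0695), np.float64(0.0359)]
truck origin (from bonnet end) [ 0.59158917 -0.39013745] from tail [ 0.59019718 -0.38908864]
grip [ 0.48080411 -0.29289204]
w1 5212 [ 0.49076829 -0.08038661  0.03800165] [0.69992424 0.19269527 0.04597609]
w2 10440 [ 0.4959674  -0.08250474  0.03800441] [0.66518244 0.06305057 0.04595175]
0.036 1140 ((531.1488037109375, 151.161376953125), (300.235595703125, 368.9027099609375), 50.72993469238281) [0.57617002 0.00922013 0.04189985]
0.22 1224 ((663.6992797851562, 116.7590103149414), (192.12054443359375, 118.5840072631836), 67.05012512207031) [0.66058021 0.11153238 0.2354893 ]
0.3 96 ((631.0724487304688, 68.94863891601562), (29.720176696777344, 27.379791259765625), 45.96279525756836) [0.63077935 0.06886266 0.31072831]
0.325 123 ((660.2711791992188, -7.64814567565918), (31.72891616821289, 29.80695343017578), 0.8758305311203003) [ 0.65929847 -0.00739147  0.34617945]
ball px 336.9611650485437 174.41747572815535 103 [[ 0.65932709 -0.00631757  0.335     ]] 0.34735006125506196
ball side px 360.56692913385825 150.0236220472441 127 [[ 0.66296636 -0.00375173  0.335     ]]
```

```bash
cat > c.py <<'E'
from h import *
m=load('w2'); C=cloud(m); k=((abs(C[...,2]-.042)<.005)&(C[...,0]>.4)&(C[...,1]>-.12)).astype(np.uint8)
k=cv2.morphologyEx(k,cv2.MORPH_OPEN,np.ones((5,5)))
c=max(cv2.findContours(k,0,cv2.CHAIN_APPROX_NONE)[0],key=cv2.contourArea)[:,0]
print(c.min(0),c.max(0))
def fit(sel):
    W=onz(m,sel,.042)[:,:2].astype(np.float32); l=cv2.fitLine(W,cv2.DIST_HUBER,0,.0005,.0005).ravel(); 
    print(len(sel),'dir',np.degrees(np.arctan2(l[1],l[0])),'res',np.std((W-l[2:])@[-l[1],l[0]])); return l
f=[(min(c[c[:,1]==r][:,0]),r) for r in range(8,92)]; F=fit(np.array(f)-[.5,0])
b=[(u,max(c[c[:,0]==u][:,1])) for u in range(530,632)]; B=fit(np.array(b)+[0,.5])
A=np.c_[F[:2],-B[:2]]; t=np.linalg.solve(A,B[2:]-F[2:]); K=F[2:]+t[0]*F[:2]; print('corner (-150,-55)',K)
for d in(F,B):
    a=np.degrees(np.arctan2(d[1],d[0])) 
th=np.radians((np.degrees(np.arctan2(B[1],B[0])))%180); 
for T in (th,np.radians((np.degrees(np.arctan2(F[1],F[0]))-90)%180)):
    Rm=np.array([[np.cos(T),-np.sin(T)],[np.sin(T),np.cos(T)]]); print(np.degrees(T),'press origin',K-Rm@[-.15,-.055],'ball',K-Rm@[-.15,-.055]+Rm@[-.04,-.072])
E
python3 c.py
```

```text
[520   0] [639 106]
84 dir -39.363174 res 0.0005105668
102 dir 50.376522 res 0.00068663154
corner (-150,-55) [ 0.5735156  -0.08375448]
50.37652 press origin [0.62681268 0.066859  ] ball [ 0.65676124 -0.00986834]
50.636826 press origin [0.62612787 0.06709958] ball [ 0.65642471 -0.0094909 ]
```

```bash
python3 -c "
from h import *
to_tool([0.480,-0.2925,0.0015],143)"
```

```text
move tool [0.0297 0.0069 0.2505] from [ 0.4993 -0.3157  0.252 ] [-1.8000e+02  6.0000e-02  1.4293e+02] turn -0.07
```

Converted, 0.2495 m is 0.6238, 0.24 m is 0.6.

```bash
echo '[{"x":0.0743,"y":0.0175,"z":0.15,"jaw":0.085},{"x":0.0743,"y":0.0175,"z":0.3,"jaw":0.085},{"x":0.0743,"y":0.0175,"z":0.45,"jaw":0.085},{"x":0.0743,"y":0.0175,"z":0.55,"jaw":0.085},{"x":0.0743,"y":0.0175,"z":0.6,"jaw":0.085},{"x":0.0743,"y":0.0175,"z":0.6238,"jaw":0.085},{"x":0.0743,"y":0.0175,"z":0.6238,"jaw":0.085},{"x":0.0743,"y":0.0175,"z":0.6238,"jaw":0.085}]' | python3 steer.py
echo '[{"jaw":0.03},{"jaw":0.03},{"jaw":0.03},{"jaw":0.03},{"jaw":0.03},{"jaw":0.03}]' | python3 steer.py
```

```text
clock: 3.95
tcp_pos: [0.4804, -0.2934, 0.0029]
tcp_rot: [-180.0, 0.1, 142.9]
ft_force: [-0.0, -0.7, -0.2]
width: 0.0851
finger_force: 0.0
clock: 4.7
tcp_pos: [0.4801, -0.2933, 0.0025]
tcp_rot: [-180.0, 0.1, 142.9]
ft_force: [-0.4, 0.9, 6.6]
width: 0.0455
finger_force: 62.4
```

Converted, -0.12 m is -0.3, -0.06 m is -0.15.

```bash
echo '[{"z":-0.05,"jaw":0.03},{"z":-0.15,"jaw":0.03},{"z":-0.3,"jaw":0.03},{"z":-0.3,"jaw":0.03}]' | python3 steer.py
python3 -c "
from h import *
to_tool([0.422,-0.164,0.122],-129.55)"
```

```text
clock: 5.2
tcp_pos: [0.4815, -0.2944, 0.1261]
tcp_rot: [-180.0, 0.4, 142.9]
ft_force: [-0.3, -0.2, -2.8]
width: 0.0453
finger_force: 61.9
move tool [0.1262 0.0681 0.0031] from [ 0.4815 -0.2944  0.1261] [-179.98    0.44  142.88] turn -87.57
```

Converted, 0.126 m is 0.315, 0.12 m is 0.3, -80 degrees is -0.4444.

```bash
echo '[{"x":0.05,"y":0.025,"rz":-0.0556,"jaw":0.03},{"x":0.1,"y":0.05,"rz":-0.1111,"jaw":0.03},{"x":0.15,"y":0.075,"rz":-0.1667,"jaw":0.03},{"x":0.2,"y":0.1,"rz":-0.2222,"jaw":0.03},{"x":0.25,"y":0.125,"rz":-0.2778,"jaw":0.03},{"x":0.3,"y":0.15,"rz":-0.3333,"jaw":0.03},{"x":0.315,"y":0.17,"rz":-0.3889,"jaw":0.03},{"x":0.315,"y":0.17,"rz":-0.4444,"jaw":0.03}]' | python3 steer.py
echo '[{"rz":-0.0422,"jaw":0.03},{"rz":-0.0422,"jaw":0.03},{"rz":-0.0422,"jaw":0.03},{"rz":-0.0422,"jaw":0.03}]' | python3 steer.py
python3 -c "
from h import *
shot('wrist','w3'); shot('top','top3')"
```

```text
clock: 6.2
tcp_pos: [0.4196, -0.1618, 0.1209]
tcp_rot: [179.9, -0.0, -136.8]
ft_force: [-0.9, 0.2, -1.6]
width: 0.0451
finger_force: 61.8
clock: 6.7
tcp_pos: [0.4203, -0.1628, 0.1216]
tcp_rot: [180.0, -0.0, -129.6]
ft_force: [0.4, -0.3, -1.8]
width: 0.0452
finger_force: 61.9
```

View pics/w3.png

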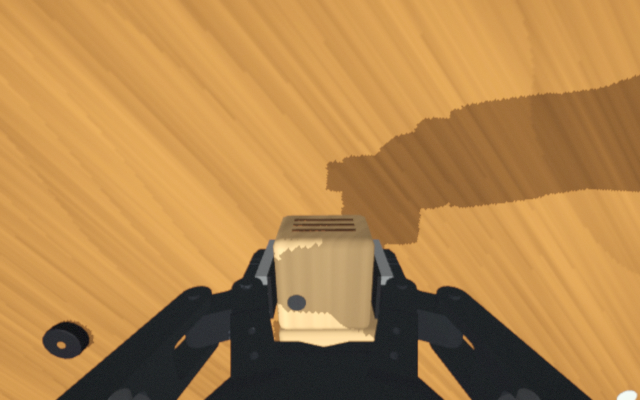

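w3 shows only the held bonnet at (325,275) and a wheel at (66,340). The press is behind the hand, so I'll measure the board edges in w1, w2 and the top view, and compare them with the held truck in the top view.

```bash
cat > d.py <<'E'
from h import *
th=np.radians(50.45); ax=np.array([np.cos(th),np.sin(th)]); ay=np.array([-ax[1],ax[0]]); O=np.array([.628,.068])
def loc(P): return np.c_[(P[:,:2]-O)@ax,(P[:,:2]-O)@ay]*1000
def edges(n,z0,lo,hi,xr,yr,bins,tol=.006):
    m=load(n); C=cloud(m); L=loc(C.reshape(-1,3)).reshape(400,640,2)
    k=((C[...,2]>lo)&(C[...,2]<hi)&(L[...,0]>xr[0])&(L[...,0]<xr[1])&(L[...,1]>yr[0])&(L[...,1]<yr[1])).astype(np.uint8)
    cs=cv2.findContours(k,0,cv2.CHAIN_APPROX_NONE)[0]
    if not cs: print(n,'none'); return
    c=max(cs,key=cv2.contourArea)[:,0]; P=loc(onz(m,c,z0))
    print(n,'area',k.sum(),'bbox',P.min(0).round(1),P.max(0).round(1))
    for a,b in bins:
        q=P[(P[:,0]>a)&(P[:,0]<b)][:,1]
        if len(q)>4: print('  x',a,b,'ymin',np.median(q[q<np.median(q)]).round(1),'ymax',np.median(q[q>np.median(q)]).round(1),len(q))
bd=[(-145,-125),(-125,-105),(-105,-85),(-85,-50)]
for n in('w1','w2','top0','top3'): edges(n,.042,.034,.05,(-200,-40),(-75,75),bd)
# head top: y +-32, x -43..152 at z .235
for n in('top0','top3'): edges(n,.235,.22,.25,(-80,200),(-60,40),[(-35,0),(0,40),(40,80),(80,140)])
# held truck in top3: top face z
s=bot.observe(); zt=s['tcp_pos'][2]-.0025+.034; print('tcp',loc(np.array([s['tcp_pos']])),'ztop',zt)
edges('top3',zt,zt-.012,zt+.03,(-340,-90),(-60,90),[(-250,-195),(-235,-205)])
m=load('top3');C=cloud(m);L=loc(C.reshape(-1,3)).reshape(400,640,2)
for a in(-230,-200,-180,-160,-130):
    k=(abs(L[...,0]-a)<12)&(L[...,1]>-20)&(L[...,1]<35)&(C[...,2]>.06); print(a,k.sum(),np.median(C[...,2][k]) if k.any() else 0)
E
python3 d.py
```

```text
w1 area 3617 bbox [-150.8  -55. ] [-38.1  59.9]
  x -145 -125 ymin -54.3 ymax 59.1 21
  x -125 -105 ymin -54.1 ymax 58.7 20
  x -105 -85 ymin -54.0 ymax 59.1 22
  x -85 -50 ymin -45.2 ymax 42.1 84
w2 area 9940 bbox [-155.2  -54.9] [-38.7  51.6]
  x -145 -125 ymin -54.2 ymax 48.1 36
  x -125 -105 ymin -54.3 ymax 49.0 36
  x -105 -85 ymin -54.5 ymax 49.8 35
  x -85 -50 ymin -34.7 ymax 50.5 120
top0 area 965 bbox [-147.1  -57. ] [-40.   52.9]
  x -145 -125 ymin -55.2 ymax 51.6 14
  x -125 -105 ymin -55.5 ymax 51.2 10
  x -105 -85 ymin -56.4 ymax 51.6 8
  x -85 -50 ymin -37.0 ymax 44.2 43
top3 area 890 bbox [-147.1  -57. ] [-39.9  53.5]
  x -145 -125 ymin -19.7 ymax 23.9 28
  x -125 -105 ymin -55.5 ymax 51.2 10
  x -105 -85 ymin -56.4 ymax 51.6 8
  x -85 -50 ymin -35.5 ymax 46.5 46
top0 area 1301 bbox [-35.  -32.9] [154.4  39.8]
  x -35 0 ymin -24.8 ymax 27.9 36
  x 0 40 ymin -31.8 ymax 39.0 20
  x 40 80 ymin -31.5 ymax 34.8 31
  x 80 140 ymin -31.7 ymax 30.2 30
top3 area 1299 bbox [-34.8 -32.9] [154.4  39.8]
  x -35 0 ymin -25.0 ymax 28.9 35
  x 0 40 ymin -31.8 ymax 39.0 20
  x 40 80 ymin -31.5 ymax 35.4 31
  x 80 140 ymin -31.7 ymax 30.2 30
tcp [[-310.17401031   13.1518209 ]] ztop 0.1531807388392456
top3 area 784 bbox [-294.1  -19.5] [-129.8   58.6]
  x -250 -195 ymin -9.3 ymax 33.0 35
  x -235 -205 ymin -9.7 ymax 24.1 14
-230 96 0.15225172097184192
-200 92 0.15262049215966456
-180 97 0.15532951989191845
-160 115 0.1675074529103051
-130 47 0.1530023434633987
```

```bash
cat >> h.py <<'E'
th=np.radians(50.45); AX=np.array([np.cos(th),np.sin(th)]); AY=np.array([-AX[1],AX[0]]); O=np.array([.628,.068])-0.0004*AY
def pw(x,y,z): return np.r_[O+x*AX/1000+y*AY/1000,z]
def ploc():
    s=bot.observe(); d=np.array(s['tcp_pos'])[:2]-O; f=np.array(s['ft_force']); print('press loc',(d@AX*1000).round(1),(d@AY*1000).round(1),(s['tcp_pos'][2]*1000).round(1),'F press',[round(float(v),1) for v in (f[:2]@AX,f[:2]@AY,f[2])],'w',round(s['width'],4),'clk',s['clock'])
E
python3 -c "
from h import *
to_tool(pw(-310,11,0.047),-129.55);to_tool(pw(-250,11,0.047),-129.55)"
```

```text
move tool [-0.0002 -0.0026  0.0747] from [ 0.4204 -0.1628  0.1217] [ 179.99   -0.   -129.59] turn -0.04
move tool [-0.0602 -0.0025  0.0747] from [ 0.4204 -0.1628  0.1217] [ 179.99   -0.   -129.59] turn -0.04
```

Converted, 0.0745 m is 0.1863, -0.06 m is -0.15.

```bash
echo '[{"y":-0.0063,"z":0.075,"jaw":0.03},{"y":-0.0063,"z":0.15,"jaw":0.03},{"y":-0.0063,"z":0.1863,"jaw":0.03},{"x":-0.05,"y":-0.0063,"z":0.1863,"jaw":0.03},{"x":-0.1,"y":-0.0063,"z":0.1863,"jaw":0.03},{"x":-0.15,"y":-0.0063,"z":0.1863,"jaw":0.03},{"x":-0.15,"y":-0.0063,"z":0.1863,"jaw":0.03}]' | python3 steer.py
python3 -c "
from h import *
ploc(); shot('top','top4'); shot('side','side4')
p=cv2.imread('pics/top4.png')[130:270,250:410]; q=cv2.imread('pics/side4.png')[120:290,230:430]
a=cv2.resize(p,None,fx=4,fy=4,interpolation=2)[:560]; b=cv2.resize(q,None,fx=3.3,fy=3.3,interpolation=2)[:560]
cv2.imwrite('pics/v4.png',cv2.resize(np.hstack([a[:560],b[:560]]),(800,345)))"
```

```text
clock: 7.68
tcp_pos: [0.4611, -0.1175, 0.0472]
tcp_rot: [-180.0, 0.0, -129.5]
ft_force: [0.0, -0.3, -3.1]
width: 0.0449
finger_force: 62.1
press loc -249.3 11.0 47.2 F press [-0.2, -0.2, -3.1] w 0.0449 clk 7.675
```

View pics/v4.png

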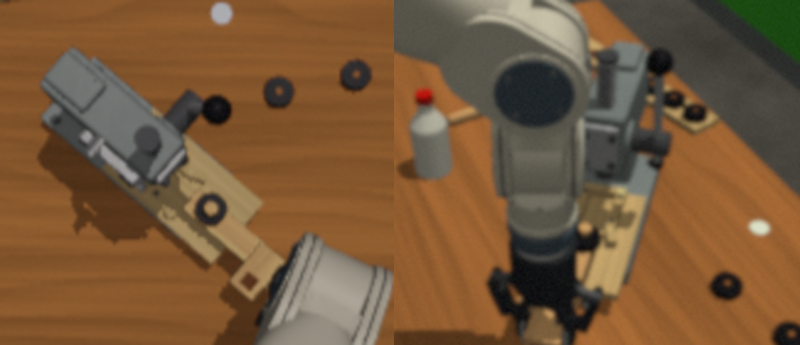

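The truck is lined up in front of the mouth, with its wheel at about (210,208) in the crop and the fences on either side. Next I'll advance and watch the force.

Converted, -0.04 m is -0.1, -0.032 m is -0.08.

```bash
echo '[{"x":-0.02,"jaw":0.03},{"x":-0.04,"jaw":0.03},{"x":-0.06,"jaw":0.03},{"x":-0.08,"jaw":0.03},{"x":-0.1,"jaw":0.03},{"x":-0.1,"jaw":0.03}]' | python3 steer.py; python3 -c "
from h import *
ploc()"
echo '[{"x":-0.015,"jaw":0.03},{"x":-0.03,"jaw":0.03},{"x":-0.045,"jaw":0.03},{"x":-0.06,"jaw":0.03},{"x":-0.075,"jaw":0.03},{"x":-0.075,"jaw":0.03}]' | python3 steer.py; python3 -c "
from h import *
ploc()"
```

```text
clock: 8.52
tcp_pos: [0.4863, -0.0868, 0.0472]
tcp_rot: [-180.0, 0.0, -129.5]
ft_force: [0.1, -0.3, -1.1]
width: 0.0453
finger_force: 62.1
press loc -209.5 11.1 47.2 F press [-0.2, -0.2, -1.1] w 0.0453 clk 8.525
clock: 9.28
tcp_pos: [0.5053, -0.0637, 0.0473]
tcp_rot: [-180.0, 0.0, -129.5]
ft_force: [0.5, -0.3, -2.3]
width: 0.0453
finger_force: 62.1
press loc -179.7 11.1 47.3 F press [0.1, -0.6, -2.3] w 0.0453 clk 9.275
```

Converted, -0.027 m is -0.0675, -0.024 m is -0.06.

```bash
echo '[{"x":-0.015,"jaw":0.03},{"x":-0.03,"jaw":0.03},{"x":-0.045,"jaw":0.03},{"x":-0.06,"jaw":0.03},{"x":-0.0675,"jaw":0.03},{"x":-0.0675,"z":0.005,"jaw":0.03}]' | python3 steer.py; python3 -c "
from h import *
ploc()"
echo '[{"x":-0.005,"jaw":0.03},{"x":-0.01,"jaw":0.03},{"x":-0.015,"jaw":0.03},{"x":-0.015,"jaw":0.03}]' | python3 steer.py; python3 -c "
from h import *
ploc(); shot('side','side5'); shot('top','top5')"
```

```text
clock: 10.02
tcp_pos: [0.5225, -0.0431, 0.0453]
tcp_rot: [-180.0, 0.0, -129.5]
ft_force: [0.0, -0.7, -1.2]
width: 0.045
finger_force: 62.1
press loc -152.9 11.0 45.3 F press [-0.6, -0.5, -1.2] w 0.045 clk 10.025
clock: 10.52
tcp_pos: [0.5262, -0.0386, 0.0453]
tcp_rot: [-180.0, 0.0, -129.5]
ft_force: [-0.6, 0.1, -1.9]
width: 0.0452
finger_force: 62.1
press loc -147.0 11.1 45.3 F press [-0.3, 0.5, -1.9] w 0.0452 clk 10.525
```

Converted, -0.002 m is -0.005, -0.001 m is -0.0025.

```bash
for i in 1; do :; done; echo '[{"x":-0.0025,"jaw":0.03},{"x":-0.005,"jaw":0.03},{"x":-0.005,"jaw":0.03}]' | python3 steer.py | grep force; echo '[{"x":-0.0025,"jaw":0.03},{"x":-0.0025,"jaw":0.03}]' | python3 steer.py| grep force;  echo '[{"x":-0.0025,"jaw":0.03},{"x":-0.0025,"jaw":0.03}]' | python3 steer.py| grep force; python3 -c "
from h import *
ploc()"
```

```text
ft_force: [-6.3, -6.2, 0.3]
finger_force: 62.4
ft_force: [-9.2, -10.1, 1.6]
finger_force: 62.6
ft_force: [-13.5, -14.8, 2.7]
finger_force: 62.8
press loc -146.4 11.7 45.0 F press [-20.0, 1.0, 2.7] w 0.045 clk 11.5
```

Converted, 0.0027 m is 0.0068, 0.002 m is 0.005.

```bash
echo '[{"x":0.005,"z":0.0013,"jaw":0.03},{"x":0.0068,"z":0.0025,"jaw":0.03},{"x":0.0068,"z":0.0025,"jaw":0.03}]' | python3 steer.py; python3 -c "
from h import *
ploc()"
echo '[{"jaw":0.05},{"jaw":0.065},{"jaw":0.085},{"jaw":0.085},{"jaw":0.085},{"jaw":0.085}]' | python3 steer.py; python3 -c "
from h import *
ploc()"
```

```text
clock: 11.88
tcp_pos: [0.5264, -0.0381, 0.0445]
tcp_rot: [-180.0, -0.1, -129.6]
ft_force: [-4.1, -3.3, 3.2]
width: 0.0449
finger_force: 62.9
press loc -146.5 11.2 44.5 F press [-5.2, 1.1, 3.2] w 0.0449 clk 11.875
clock: 12.62
tcp_pos: [0.5269, -0.0376, 0.0443]
tcp_rot: [-180.0, 0.0, -129.5]
ft_force: [0.5, 0.4, -0.6]
width: 0.0851
finger_force: 0.0
press loc -145.8 11.1 44.3 F press [0.7, -0.1, -0.6] w 0.0851 clk 12.625
```

Converted, -0.3 m is -0.75, -0.26 m is -0.65.

```bash
echo '[{"z":-0.075,"jaw":0.085},{"z":-0.2,"jaw":0.085},{"z":-0.35,"jaw":0.085},{"z":-0.5,"jaw":0.085},{"z":-0.65,"jaw":0.085},{"z":-0.75,"jaw":0.085},{"z":-0.75,"jaw":0.085}]' | python3 steer.py
echo '[{"jaw":0},{"jaw":0},{"jaw":0},{"jaw":0}]' | python3 steer.py; python3 -c "
from h import *
ploc(); shot('wrist','w6'); shot('top','top6')
to_tool(pw(8,44,0.345),-129.55)"
```

```text
clock: 13.5
tcp_pos: [0.5277, -0.0378, 0.3473]
tcp_rot: [-179.7, 0.1, -129.5]
ft_force: [0.4, -0.6, -0.7]
width: 0.085
finger_force: 0.0
clock: 14.0
tcp_pos: [0.5268, -0.0376, 0.3438]
tcp_rot: [180.0, -0.0, -129.5]
ft_force: [0.5, 0.2, 0.9]
width: 0.0121
finger_force: 0.0
press loc -145.9 11.2 343.8 F press [0.4, -0.2, 0.9] w 0.0121 clk 14.0
move tool [-0.1538  0.0328 -0.0009] from [ 0.5269 -0.0376  0.3441] [ 1.7998e+02 -1.0000e-02 -1.2952e+02] turn 0.03
```

View pics/w6.png

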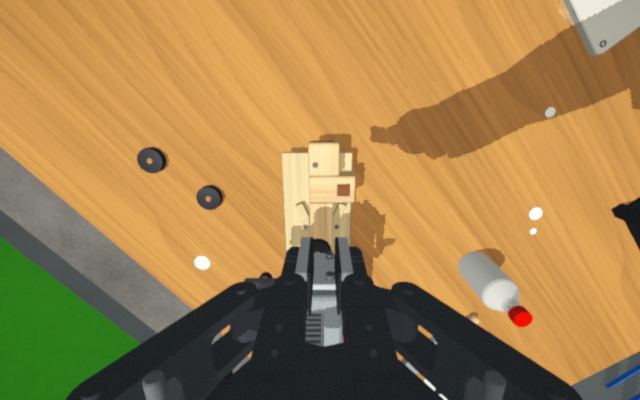

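w6 shows the truck in the channel: bonnet at (323,158), cab at (331,190), board front edge at row 153 and the board's side edge at column 283. Next I'll check its pose relative to the board.

```bash
cat > e.py <<'E'
from h import *
m=load('w6'); C=cloud(m); P=C[...,:2]-O; X=P@AX*1000; Y=P@AY*1000; z=C[...,2]
def lp(uv,z): q=onz(m,uv,z)[:,:2]-O; return np.c_[q@AX,q@AY]*1000
roi=np.zeros(z.shape,bool); roi[120:240,270:380]=1
B=(abs(z-.042)<.006)&roi; T=(abs(z-.076)<.008)&roi
fr=[np.nonzero(B[:,u])[0].min() for u in range(286,305)]; print('board front x',np.median(lp(np.c_[range(286,305),np.array(fr)-.5],.042)[:,0]))
le=[np.nonzero(B[r])[0].min() for r in range(165,225)]; b=lp(np.c_[np.array(le)-.5,range(165,225)],.042); print('board y-',np.median(b[:,1]),'slope deg',np.degrees(np.polyfit(b[:,0],b[:,1],1)[0]))
tf=[np.nonzero(T[:,u])[0].min() for u in range(313,334)]; print('bonnet end x',np.median(lp(np.c_[range(313,334),np.array(tf)-.5],.076)[:,0]))
tl=[np.nonzero(T[r])[0].min() for r in range(148,225)]; t=lp(np.c_[np.array(tl)-.5,range(148,225)],.076); print('truck y-',np.median(t[:,1]),'slope deg',np.degrees(np.polyfit(t[:,0],t[:,1],1)[0]))
print('z',np.median(z[T]),np.median(z[B]))
k=(z>.25)&(z<.30)&(abs(X-45)<40)&(Y>25)&(Y<65); print('tab px',k.sum(), X[k].min() if k.any() else 0)
m=load('top6'); C=cloud(m); P=C[...,:2]-O; X=P@AX*1000; Y=P@AY*1000; z=C[...,2]
k=(z>.25)&(z<.30)&(abs(X-45)<50)&(Y>22)&(Y<70); print('top tab px',k.sum(), np.c_[X[k],Y[k],z[k]*1000].round(0)[:12])
E
python3 e.py
```

```text
board front x -150.5332112924081
board y- -55.09419242704813 slope deg 0.1159696670631988
bonnet end x -170.71199054834355
truck y- -11.494386243876209 slope deg 0.437486448285364
z 0.07619391298186484 0.042289493321562066
tab px 0 0
top tab px 38 [[ 56.  35. 255.]
 [ 53.  33. 259.]
 [ 49.  31. 269.]
 [ 52.  37. 265.]
 [ 49.  35. 273.]
 [ 46.  34. 278.]
 [ 44.  32. 279.]
 [ 53.  41. 259.]
 [ 50.  39. 269.]
 [ 46.  38. 281.]
 [ 44.  36. 283.]
 [ 42.  34. 278.]]
```

The manual's scale: shifts go in shares of 400 mm and turns go in shares of 180 degrees. Converting my numbers, -0.154 m is -0.385, -0.14 m is -0.35.

```bash
echo '[{"x":-0.125,"y":0.0275,"z":-0.0025,"jaw":0},{"x":-0.25,"y":0.055,"z":-0.0025,"jaw":0},{"x":-0.35,"y":0.08,"z":-0.0025,"jaw":0},{"x":-0.385,"y":0.0825,"z":-0.0025,"jaw":0},{"x":-0.385,"y":0.0825,"z":-0.0025,"jaw":0},{"x":-0.385,"y":0.0825,"z":-0.0025,"jaw":0}]' | python3 steer.py; python3 -c "
from h import *
ploc(); to_tool(pw(8,44,0.259),-129.55)"
```

```text
clock: 14.85
tcp_pos: [0.5992, 0.1011, 0.3454]
tcp_rot: [-180.0, -0.0, -129.6]
ft_force: [0.3, -0.4, 0.3]
width: 0.0001
finger_force: 0.0
press loc 7.2 43.7 345.4 F press [-0.1, -0.4, 0.3] w 0.0001 clk 14.85
move tool [-0.0008  0.0003  0.0864] from [0.5992 0.1011 0.3454] [-1.7999e+02 -1.0000e-02 -1.2957e+02] turn -0.02
```

The truck is home: x is about +1.5 mm against the stop, y is 0.5 mm off and the yaw is 0.4°. The press frame checks out. Next is the catch.

```bash
echo '[{"z":0.1,"jaw":0},{"z":0.2,"jaw":0},{"z":0.215,"jaw":0},{"z":0.215,"jaw":0}]' | python3 steer.py; python3 -c "
from h import *
ploc()"
echo '[{"x":-0.02,"jaw":0},{"x":-0.04,"jaw":0},{"x":-0.06,"jaw":0},{"x":-0.08,"jaw":0},{"x":-0.1,"jaw":0},{"x":-0.1,"jaw":0}]' | python3 steer.py; python3 -c "
from h import *
ploc()"
```

```text
clock: 15.35
tcp_pos: [0.5995, 0.1014, 0.2606]
tcp_rot: [-180.0, 0.0, -129.6]
ft_force: [0.2, -0.9, 0.8]
width: 0.0002
finger_force: 0.0
press loc 7.6 43.6 260.6 F press [-0.6, -0.7, 0.8] w 0.0002 clk 15.35
clock: 16.1
tcp_pos: [0.6253, 0.1337, 0.2588]
tcp_rot: [180.0, 0.0, -129.5]
ft_force: [0.5, 0.1, 0.5]
width: -0.0
finger_force: 0.0
press loc 48.9 44.3 258.8 F press [0.4, -0.3, 0.5] w -0.0 clk 16.1
```

Converted, -0.024 m is -0.06, -0.018 m is -0.045.

```bash
echo '[{"x":-0.015,"jaw":0},{"x":-0.03,"jaw":0},{"x":-0.045,"jaw":0},{"x":-0.06,"jaw":0}]' | python3 steer.py; python3 -c "
from h import *
ploc()"
echo '[{"x":-0.005,"jaw":0},{"x":-0.01,"jaw":0},{"x":-0.01,"jaw":0}]' | python3 steer.py; python3 -c "
from h import *
ploc(); m=shot('top','top7'); shot('side','side7')
C=cloud(m); P=C[...,:2]-O; X=P@AX*1000; Y=P@AY*1000; z=C[...,2]"
```

```text
clock: 16.6
tcp_pos: [0.6404, 0.1517, 0.2591]
tcp_rot: [180.0, -0.0, -129.5]
ft_force: [-2.4, -2.4, -0.3]
width: -0.0
finger_force: 1.0
press loc 72.5 44.1 259.1 F press [-3.3, 0.3, -0.3] w -0.0 clk 16.6
clock: 16.98
tcp_pos: [0.6429, 0.1548, 0.2594]
tcp_rot: [-180.0, 0.0, -129.5]
ft_force: [-0.9, -0.7, -0.4]
width: 0.0
finger_force: 0.2
press loc 76.4 44.2 259.4 F press [-1.1, 0.3, -0.4] w 0.0 clk 16.975
```

Converted, -0.14 m is -0.35, -0.13 m is -0.325.

```bash
echo '[{"z":-0.05,"jaw":0},{"z":-0.15,"jaw":0},{"z":-0.25,"jaw":0},{"z":-0.325,"jaw":0},{"z":-0.35,"jaw":0.02},{"z":-0.35,"jaw":0.05}]' | python3 steer.py; python3 -c "
from h import *
ploc(); to_tool(pw(-40,-72,0.400),-129.55)"
```

```text
clock: 17.82
tcp_pos: [0.6431, 0.1547, 0.4]
tcp_rot: [-179.9, 0.1, -129.5]
ft_force: [0.6, -0.4, -0.5]
width: 0.0359
finger_force: 0.0
press loc 76.5 44.0 400.0 F press [0.1, -0.8, -0.5] w 0.0359 clk 17.825
move tool [ 0.1165 -0.1159 -0.    ] from [0.6431 0.1547 0.4   ] [-1.7993e+02  1.0000e-01 -1.2953e+02] turn 0.02
```

Converted, -0.116 m is -0.29, -0.08 m is -0.2.

```bash
echo '[{"x":0.1,"y":-0.1,"jaw":0.085},{"x":0.2,"y":-0.2,"jaw":0.085},{"x":0.29,"y":-0.29,"jaw":0.085},{"x":0.29,"y":-0.29,"jaw":0.085},{"x":0.29,"y":-0.29,"jaw":0.085}]' | python3 steer.py; python3 -c "
from h import *
ploc(); shot('wrist','w8'); shot('side','side8'); m=shot('top','top8'); C=cloud(m); P=C[...,:2]-O; X=P@AX*1000; Y=P@AY*1000; z=C[...,2]
k=(z>.245)&(z<.30)&(X>20)&(X<120)&(Y>20)&(Y<70); print('tab',k.sum(), np.c_[X[k],Y[k],z[k]*1000].round(0)[:30:2].tolist())
to_tool(pw(-40,-72,0.316),-129.55)
a=cv2.imread('pics/w8.png'); b=cv2.imread('pics/side8.png'); cv2.imwrite('pics/v8.png',np.hstack([a[:,160:560],b[:,180:580]]))"
```

```text
clock: 18.45
tcp_pos: [0.6583, -0.0085, 0.3988]
tcp_rot: [180.0, 0.0, -129.6]
ft_force: [0.0, 0.1, 0.8]
width: 0.085
finger_force: 0.0
press loc -39.7 -71.7 398.8 F press [0.1, 0.0, 0.8] w 0.085 clk 18.45
tab 142 [[102.0, 32.0, 273.0], [99.0, 34.0, 276.0], [102.0, 40.0, 274.0], [97.0, 36.0, 279.0], [94.0, 32.0, 270.0], [103.0, 44.0, 269.0], [98.0, 40.0, 273.0], [94.0, 36.0, 271.0], [91.0, 32.0, 265.0], [100.0, 46.0, 276.0], [96.0, 42.0, 273.0], [93.0, 38.0, 269.0], [90.0, 34.0, 261.0], [86.0, 30.0, 256.0], [98.0, 48.0, 275.0]]
move tool [ 0.0012 -0.0011  0.0834] from [ 0.6582 -0.0073  0.3994] [ 1.8000e+02  1.0000e-02 -1.2943e+02] turn 0.12
```

View pics/v8.png

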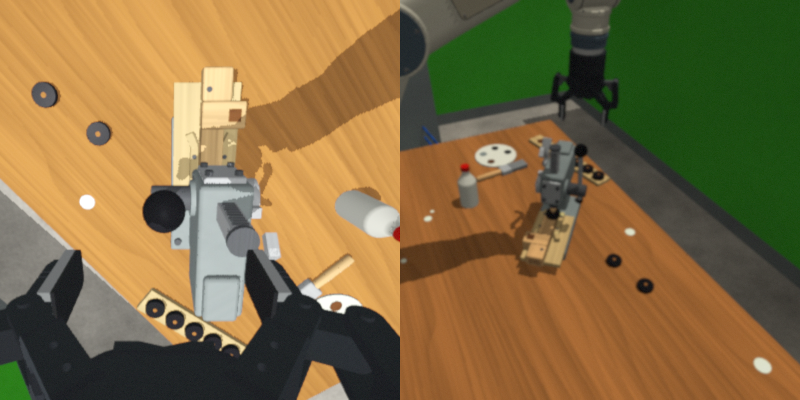

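v8 shows the tab lying back, with its top edge at press x of about 97, z 273. The ball is at (163,210) in the left panel, centred between the fingers. Next I'll check the ball position, then descend and pinch it.

Converted, 0.0835 m is 0.2088, 0.08 m is 0.2.

```bash
python3 -c "
from h import *
m=load('w8'); k=(m['p'].max(2)<60).astype(np.uint8); k[:180]=0;k[245:]=0;k[:,:295]=0;k[:,355:]=0
v,u=np.nonzero(cv2.morphologyEx(k,cv2.MORPH_OPEN,np.ones((7,7)))); q=onz(m,[[u.mean(),v.mean()]],.335)[0][:2]-O; print(u.mean(),v.mean(),len(u),q@AX,q@AY)"
echo '[{"z":0.075,"jaw":0.085},{"z":0.15,"jaw":0.085},{"z":0.2,"jaw":0.085},{"z":0.2088,"jaw":0.085},{"z":0.2088,"jaw":0.085}]' | python3 steer.py; python3 -c "
from h import *
ploc()"
```

```text
323.6607669616519 210.5656342182891 1356 -0.03881981821019264 -0.07135133749240434
clock: 19.23
tcp_pos: [0.6584, -0.008, 0.3165]
tcp_rot: [-180.0, 0.0, -129.5]
ft_force: [1.0, -0.3, -0.2]
width: 0.0852
finger_force: 0.0
press loc -39.2 -71.5 316.5 F press [0.3, -0.9, -0.2] w 0.0852 clk 19.225
```

```bash
echo '[{"jaw":0.02},{"jaw":0.02},{"jaw":0.02},{"jaw":0.02},{"jaw":0.02},{"jaw":0.02}]' | python3 steer.py; python3 -c "
from h import *
ploc()
a0=np.radians(75)
import sys
for t in np.arange(0,1.2,.1): print(round(t,1), (155*(np.cos(a0)-np.cos(a0-t))).round(1), (155*(np.sin(a0)-np.sin(a0-t))).round(1))"
```

```text
clock: 19.98
tcp_pos: [0.6584, -0.0087, 0.3165]
tcp_rot: [-180.0, 0.0, -129.5]
ft_force: [-1.8, 0.7, 5.9]
width: 0.0313
finger_force: 59.2
press loc -39.8 -71.8 316.5 F press [-0.6, 1.8, 5.9] w 0.0313 clk 19.975
0.0 0.0 0.0
0.1 -14.7 4.8
0.2 -28.9 11.0
0.3 -42.5 18.5
0.4 -55.1 27.4
0.5 -66.9 37.6
0.6 -77.5 48.8
0.7 -87.0 61.1
0.8 -95.2 74.2
0.9 -102.1 88.1
1.0 -107.5 102.6
1.1 -111.5 117.6
```

Converted, 0.0425 m is 0.1063, 0.0358 m is 0.0895.

```bash
echo '[{"x":0.0188,"z":0.005,"jaw":0.02},{"x":0.0368,"z":0.012,"jaw":0.02},{"x":0.055,"z":0.0195,"jaw":0.02},{"x":0.0723,"z":0.0275,"jaw":0.02},{"x":0.0895,"z":0.0365,"jaw":0.02},{"x":0.1063,"z":0.0463,"jaw":0.02},{"x":0.1063,"z":0.0463,"jaw":0.02}]' | python3 steer.py; python3 -c "
from h import *
ploc();shot('side','side9')"
```

```text
clock: 20.85
tcp_pos: [0.6312, -0.0419, 0.2987]
tcp_rot: [-179.9, 0.0, -129.5]
ft_force: [-2.9, -0.2, 10.7]
width: 0.0311
finger_force: 61.7
press loc -82.7 -72.0 298.7 F press [-2.0, 2.1, 10.7] w 0.0311 clk 20.85
```

Converted, 0.0299 m is 0.0748, 0.0244 m is 0.061.

```bash
echo '[{"x":0.0158,"z":0.0075,"jaw":0.02},{"x":0.0315,"z":0.0185,"jaw":0.02},{"x":0.0465,"z":0.03,"jaw":0.02},{"x":0.061,"z":0.0425,"jaw":0.02},{"x":0.0748,"z":0.0563,"jaw":0.02},{"x":0.0748,"z":0.0588,"jaw":0.02}]' | python3 steer.py; python3 -c "
from h import *
ploc(); m=shot('top','t10'); shot('side','s10')"
```

```text
clock: 21.65
tcp_pos: [0.6105, -0.0669, 0.2764]
tcp_rot: [-179.8, -0.2, -129.7]
ft_force: [-15.5, -10.1, 23.4]
width: 0.0289
finger_force: 57.9
press loc -115.2 -72.0 276.4 F press [-17.6, 5.6, 23.4] w 0.0289 clk 21.65
```

The pinch is creeping: the force is nearly all radial and the opening is shrinking. I'll let go and instead push the ball forward and down with closed fingers from behind and above, where nothing can wedge.

Converted, -0.13 m is -0.325, -0.12 m is -0.3.

```bash
echo '[{"jaw":0.085},{"jaw":0.085},{"jaw":0.085},{"jaw":0.085},{"jaw":0.085}]' | python3 steer.py; python3 -c "
from h import *
ploc();to_tool(pw(-115,-72,.405),-129.55)"; echo '[{"z":-0.1,"jaw":0.085},{"z":-0.2,"jaw":0.085},{"z":-0.3,"jaw":0.04},{"z":-0.325,"jaw":0},{"z":-0.325,"jaw":0},{"z":-0.325,"jaw":0}]' | python3 steer.py; python3 -c "
from h import *
ploc(); to_tool(pw(0,-72,.405),-129.55); m=shot('wrist','w11'); C=cloud(m)"
```

```text
clock: 22.38
tcp_pos: [0.6124, -0.0644, 0.2736]
tcp_rot: [180.0, -0.0, -129.5]
ft_force: [-0.2, -0.1, -0.3]
width: 0.0851
finger_force: 0.0
press loc -112.1 -71.9 273.6 F press [-0.2, 0.1, -0.3] w 0.0851 clk 22.375
move tool [ 2.900e-03 -1.000e-04 -1.314e-01] from [ 0.6124 -0.0644  0.2736] [ 1.7998e+02 -1.0000e-02 -1.2952e+02] turn 0.03
clock: 23.12
tcp_pos: [0.6123, -0.0645, 0.4029]
tcp_rot: [179.9, -0.0, -129.5]
ft_force: [0.1, 0.7, 0.3]
width: 0.0116
finger_force: 0.0
press loc -112.2 -71.8 402.9 F press [0.6, 0.4, 0.3] w 0.0116 clk 23.125
move tool [-0.1122 -0.0002 -0.0022] from [ 0.6123 -0.0645  0.4029] [ 1.7993e+02 -3.0000e-02 -1.2953e+02] turn 0.02
```

Converted, -0.112 m is -0.28, -0.1 m is -0.25.

```bash
echo '[{"x":-0.125,"jaw":0},{"x":-0.25,"jaw":0},{"x":-0.28,"jaw":0},{"x":-0.28,"jaw":0},{"x":-0.28,"jaw":0}]' | python3 steer.py; python3 -c "
from h import *
ploc(); m=shot('wrist','w12'); C=cloud(m); P=C[...,:2]-O; X=P@AX*1000; Y=P@AY*1000; z=C[...,2]
k=(z>.30)&(z<.36)&(abs(Y+72)<20)&(X<40)&(X>-140); print('ball',k.sum(),np.median(X[k]),np.median(Y[k]),z[k].max())
m=shot('side','s12'); C=cloud(m); P=C[...,:2]-O; X=P@AX*1000; Y=P@AY*1000; z=C[...,2]
k=(z>.31)&(z<.36)&(abs(Y+72)<20)&(X<20)&(X>-140); print('ball',k.sum(),np.median(X[k]),np.median(Y[k]),z[k].max() if k.any() else 0)
to_tool(pw(0,-72,.330),-129.55)"
```

```text
clock: 23.8
tcp_pos: [0.6802, 0.0209, 0.3999]
tcp_rot: [-179.7, 0.2, -129.6]
ft_force: [-1.0, -0.6, -0.3]
width: -0.0001
finger_force: 0.0
press loc -3.1 -69.8 399.9 F press [-1.1, 0.4, -0.3] w -0.0001 clk 23.8
ball 1637 -41.98342824875903 -71.55222148681236 0.35333749652374696
ball 168 -47.51796019494602 -72.75428996922548 0.3549967779487075
move tool [-0.003  -0.0017  0.0703] from [0.6802 0.0207 0.4003] [-179.69    0.22 -129.6 ] turn -0.05
```

Converted, 0.07 m is 0.175, 0.06 m is 0.15.

```bash
echo '[{"z":0.075,"jaw":0},{"z":0.15,"jaw":0},{"z":0.175,"jaw":0},{"z":0.175,"jaw":0}]' | python3 steer.py; python3 -c "
from h import *
ploc(); to_tool(pw(0,-72,.330),-129.55)"
```

```text
clock: 24.4
tcp_pos: [0.6809, 0.0212, 0.3301]
tcp_rot: [-179.7, 0.2, -129.6]
ft_force: [0.9, 0.2, 0.0]
width: -0.0001
finger_force: 0.0
press loc -2.4 -70.2 330.1 F press [0.7, -0.6, 0.0] w -0.0001 clk 24.4
move tool [-0.0024 -0.0018  0.0001] from [0.6809 0.0212 0.3301] [-179.73    0.2  -129.56] turn -0.01
```

Converted, 0.0813 m is 0.2033, 0.075 m is 0.1875.

```bash
echo '[{"x":0.05,"y":-0.0033,"jaw":0},{"x":0.0825,"y":-0.0033,"z":0.0025,"jaw":0},{"x":0.1013,"y":-0.0033,"z":0.005,"jaw":0},{"x":0.137,"y":-0.0033,"z":0.02,"jaw":0},{"x":0.154,"y":-0.0033,"z":0.0288,"jaw":0},{"x":0.171,"y":-0.0033,"z":0.0375,"jaw":0},{"x":0.1875,"y":-0.0033,"z":0.0488,"jaw":0},{"x":0.2033,"y":-0.0033,"z":0.06,"jaw":0}]' | python3 steer.py; python3 -c "
from h import *
ploc(); m=shot('side','s13')
m=shot('top','t13')"
```

```text
clock: 25.4
tcp_pos: [0.6306, -0.0422, 0.3052]
tcp_rot: [-179.7, 0.2, -129.5]
ft_force: [1.3, -0.4, 2.8]
width: 0.0002
finger_force: 1.6
press loc -83.4 -71.8 305.2 F press [0.5, -1.3, 2.8] w 0.0002 clk 25.4
```

Converted, 0.0476 m is 0.119, 0.0431 m is 0.1078.

```bash
echo '[{"x":0.017,"z":0.008,"jaw":0},{"x":0.034,"z":0.0163,"jaw":0},{"x":0.0515,"z":0.028,"jaw":0},{"x":0.0665,"z":0.0418,"jaw":0},{"x":0.0815,"z":0.0568,"jaw":0},{"x":0.0965,"z":0.0718,"jaw":0},{"x":0.1078,"z":0.0885,"jaw":0},{"x":0.119,"z":0.105,"jaw":0}]' | python3 steer.py; python3 -c "
from h import *
ploc(); shot('top','t14')"
echo '[{"jaw":0},{"jaw":0}]' | python3 steer.py
```

```text
clock: 26.5
tcp_pos: [0.6006, -0.0784, 0.263]
tcp_rot: [-179.7, 0.3, -129.5]
ft_force: [2.8, 3.7, 5.0]
width: 0.0
finger_force: 2.9
press loc -130.3 -71.7 263.0 F press [4.7, 0.2, 5.0] w 0.0 clk 26.5
clock: 26.8
tcp_pos: [0.6005, -0.0786, 0.2631]
tcp_rot: [-179.7, 0.2, -129.5]
ft_force: [0.6, 2.3, 2.5]
width: -0.0004
finger_force: 1.6
```

Converted, 0.0228 m is 0.057, 0.0127 m is 0.0318.

```bash
echo '[{"x":0.01,"z":0.0125,"jaw":0},{"x":0.0175,"z":0.025,"jaw":0},{"x":0.0238,"z":0.0375,"jaw":0},{"x":0.0275,"z":0.0475,"jaw":0},{"x":0.0318,"z":0.057,"jaw":0},{"x":0.0318,"z":0.057,"jaw":0},{"x":0.0318,"z":0.057,"jaw":0}]' | python3 steer.py; python3 -c "
from h import *
ploc()"
echo '[{"x":0.001,"z":0.0025,"jaw":0},{"x":0.0018,"z":0.005,"jaw":0},{"x":0.0018,"z":0.005,"jaw":0}]' | python3 steer.py; python3 -c "
from h import *
ploc()"
```

```text
clock: 27.68
tcp_pos: [0.5928, -0.0884, 0.2403]
tcp_rot: [-179.7, 0.2, -129.5]
ft_force: [2.4, 3.0, 4.2]
width: -0.0003
finger_force: 2.1
press loc -143.0 -72.0 240.3 F press [3.9, 0.0, 4.2] w -0.0003 clk 27.675
clock: 28.05
tcp_pos: [0.5925, -0.0888, 0.2385]
tcp_rot: [-179.7, 0.2, -129.5]
ft_force: [2.0, 3.6, 6.3]
width: -0.0001
finger_force: 3.4
press loc -143.6 -72.1 238.5 F press [4.0, 0.8, 6.3] w -0.0001 clk 28.05
```

Converted, 0.003 m is 0.0075, 0.0015 m is 0.0038.

```bash
for k in 1; do echo '[{"x":0.0013,"z":0.0038,"jaw":0},{"x":0.0025,"z":0.0075,"jaw":0},{"x":0.0025,"z":0.0075,"jaw":0}]' | python3 steer.py; python3 -c "
from h import *
ploc()"; echo '[{"x":0.0008,"z":0.0038,"jaw":0},{"x":0.0015,"z":0.0075,"jaw":0},{"x":0.0015,"z":0.0075,"jaw":0}]' | python3 steer.py; python3 -c "
from h import *
ploc(); shot('side','s15')"; done | grep press
```

```text
press loc -144.4 -72.1 236.0 F press [3.4, 1.1, 10.6] w -0.0002 clk 28.425
press loc -145.1 -72.2 233.6 F press [2.1, 1.5, 13.6] w -0.0001 clk 28.8
```

Converted, 0.002 m is 0.005, 0.001 m is 0.0025.

```bash
echo '[{"x":0.0008,"z":0.0025,"jaw":0},{"x":0.001,"z":0.005,"jaw":0},{"x":0.001,"z":0.005,"jaw":0},{"x":0.001,"z":0.005,"jaw":0},{"x":0.001,"z":0.005,"jaw":0},{"x":0.001,"z":0.005,"jaw":0}]' | python3 steer.py; python3 -c "
from h import *
ploc(); a=shot('side','s16'); b=shot('top','t16')
C=cloud(b); P=C[...,:2]-O; X=P@AX*1000; Y=P@AY*1000; z=C[...,2]
k=(z>.245)&(z<.29)&(X>20)&(X<120)&(Y>28)&(Y<62); print('tab',k.sum(),np.median(X[k]),np.median(z[k]))
k=(abs(X)<9)&(abs(Y)<9)&(z>.25); print('ram top z',np.median(z[k]) if k.any() else 0)
for n in('side4','s16'):
    m=load(n);C=cloud(m);P=C[...,:2]-O;X=P@AX*1000;Y=P@AY*1000;z=C[...,2]; k=(abs(X)<14)&(abs(Y)<14)&(z>.25)&(z<.33); print(n,'ram top',k.sum(),np.percentile(z[k],95) if k.any() else 0)
A=cv2.imread('pics/s16.png')[100:300,220:470]; B=cv2.imread('pics/t16.png')[120:270,240:400]
cv2.imwrite('pics/v16.png',np.hstack([cv2.resize(A,(420,336)),cv2.resize(B,(358,336))]))"
```

```text
clock: 29.6
tcp_pos: [0.5913, -0.0904, 0.2321]
tcp_rot: [-179.6, 0.3, -129.5]
ft_force: [-0.8, 3.8, 16.2]
width: 0.0002
finger_force: 8.3
press loc -145.5 -72.2 232.1 F press [2.4, 3.1, 16.2] w 0.0002 clk 29.6
tab 142 79.34393050531776 0.2706801058348507
ram top z 0.2910521162749182
side4 ram top 252 0.31465451787132764
s16 ram top 106 0.2957644563001549
```

View pics/v16.png

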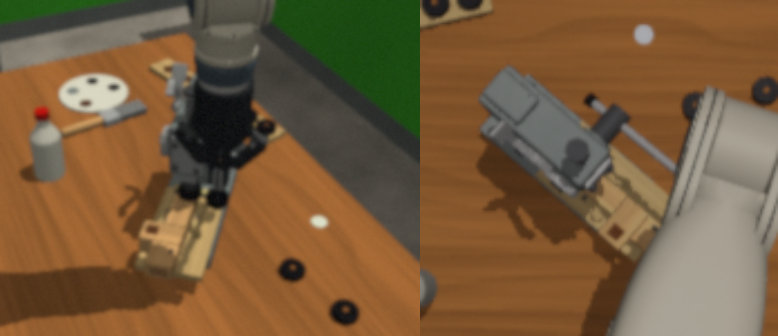

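The ram top is down about 20 mm, so its nose is at about 95.5 mm and the peg is home (96.5 mm nominal). The upward force on the hand is 16 N. I'll check that the catch and truck are unchanged, then hand in.

```bash
python3 -c "
from h import *
for n in('top6','top8','t16'):
    m=load(n);C=cloud(m);P=C[...,:2]-O;X=P@AX*1000;Y=P@AY*1000;z=C[...,2]
    k=(z>.264)&(z<.29)&(X>20)&(X<120)&(Y>28)&(Y<62); print(n,'tab top',k.sum(),np.median(X[k]))
    k=(abs(z-.076)<.008)&(X<-70)&(X>-200)&(Y>28)&(Y<70); print('   cab',k.sum(),np.mean(X[k]) if k.any() else 0)
ploc()"
```

```text
top6 tab top 32 44.76867658634205
   cab 73 -89.80555247345828
top8 tab top 89 50.6807493754204
   cab 0 0
t16 tab top 86 50.006396011118156
   cab 124 -100.72152997190815
press loc -145.5 -72.1 232.0 F press [1.2, 2.4, 17.0] w -0.0001 clk 29.7
```

```bash
python3 -c "
from h import *
for n in('top6','top8','t14','t16'):
    m=load(n);C=cloud(m);P=C[...,:2]-O;X=P@AX*1000;Y=P@AY*1000;z=C[...,2]
    k=(z>.264)&(z<.30)&(X>20)&(X<120)&(Y>20)&(Y<62)
    h,xe,ye=np.histogram2d(X[k],Y[k],bins=[range(20,121,10),range(20,63,7)]); print(n); print(h.astype(int).T)
A=cv2.imread('pics/top8.png')[140:220,260:330];B=cv2.imread('pics/t16.png')[140:220,260:330]
cv2.imwrite('pics/v17.png',cv2.resize(np.hstack([A,B]),(800,457),interpolation=2))"
```

```text
top6
[[0 0 0 0 0 0 0 0 0 0]
 [0 0 3 0 0 0 0 0 0 0]
 [0 1 8 1 0 0 0 0 0 0]
 [0 0 7 2 0 0 0 0 0 0]
 [0 0 7 1 0 0 0 0 0 0]
 [0 0 1 1 0 0 0 0 0 0]]
top8
[[ 0  0  0  0  0  0  0  0  0  0]
 [ 0  0  0  0  0  0  0  5  1  0]
 [ 9  7  6  3  0  0  0 11  2  0]
 [ 9  5  6  2  0  0  0  8  2  0]
 [ 0  0  0  0  0  0  1 10  2  0]
 [ 0  0  0  0  0  0  0  0  0  0]]
t14
[[ 0  0  0  0  0  0  0  0  0  0]
 [ 0  0  0  0  0  0  0  2  1  0]
 [ 9  7  7  2  0  0  0 12  2  0]
 [ 8  6  6  2  0  0  1  8  2  0]
 [ 0  0  0  0  0  0  0 11  1  0]
 [ 0  0  0  0  0  0  0  0  0  0]]
t16
[[ 0  0  0  0  0  0  0  0  0  0]
 [ 0  0  0  0  0  0  0  4  1  0]
 [ 9  7  7  1  0  0  0 11  2  0]
 [ 9  5  6  3  0  0  0  8  1  0]
 [ 0  0  0  0  0  0  0 11  1  0]
 [ 0  0  0  0  0  0  0  0  0  0]]
```

View pics/v17.png

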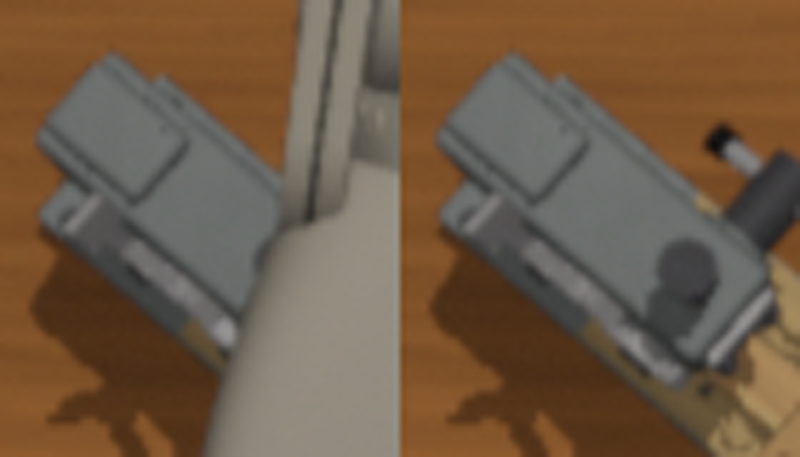

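The crops show the tab lying back at about (75,210), unchanged since the flip. The points at x 20–50 are the catch's raised tooth arm. Handing in.

```bash
python3 -c "
from h import *
ploc(); print(bot.hand_in())"
```

```text
press loc -145.5 -72.1 232.0 F press [1.2, 2.4, 17.0] w -0.0001 clk 29.7
the job is handed in; nothing more can be done
None
```

I handed the job in at 29.7 s without seeing the verdict: the truck is home against the stop, the catch is flipped back, the peg reads fully pressed, and closed fingers are pushing down on the lever ball with about 17 N rather than pinching it, because the pinch crept.

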